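# Gauge the free bench gap with the tape measure

### The job

Measure the gap on the bench between the shallow biscuit pan and the scale: stand the tape measure in the gap facing the pan, hook the end of its blade over the pan's rim from above, and back the case straight away from the rim against its spring until its back is right up to the scale. Set the case down upright, let go of it, and then press its thumb lock fully down so that the reading stays, with the blade still hooked, taut and square to the rim.

Things in the scene. Friction and masses are not known exactly. Their poses are not given: they have to be found in the camera images.
- case_centre (a point): Centre (half-way up) of the tape measure's case: a grey rounded block 76 long (x), 42 wide (y), 60 high, 0.4 kg, a steel disc on each flat side, standing on the bench. x points out of its front, where the white blade comes out level 26 above its underside; z up. Grip the flat sides, 42 apart. Released on the bench it stays put against the spring. The grey block with a dial on top and no blade is a timer.
- tape_hook (a point): Steel hook at the blade's end, a plate 22 wide, 4 thick, hanging 14 below the blade. The point is mid catching face (towards the case); axes as the case. Blade home: 64 ahead of the case's centre (26 ahead of its front) and 11 below it; the hook's tip is then 12 above the bench under a standing case. Return spring: 0.8 N when home to 1.5 N at 180 (its limit) drawn out.
- lock_top (a point): Centre of the top of the black thumb lock, a button 20 (x) by 26 (y) on the case's top, 24 ahead of the case's centre; unpressed its top lies 40 above the case's centre. Axes as the case.
- pan_rim (a point): Middle of the top of the rim on the pan's side that faces the scale. Fixed aluminium sheet pan 240 by 320; rim 22 above the bench, 8 wide (4 either side of this point), 320 long; biscuits in the far half, clear floor (3 above the bench) for 90 inside this rim. x points level into the pan, away from the scale; y along the rim; z up.
- scale_face (a point): Middle of the scale's upright face that looks at the pan (220 wide, 50 high; this point is 25 above the bench). Fixed white bench scale with a steel platform, 160 by 220 by 58. x points out of the face towards the pan; the face is parallel to the rim. The gap from the rim's outer edge to this face is 200 to 250.
- lock (a joint): Travel of the thumb lock, m: 0 is up (free), grows as it is pressed straight down, 0.006 is fully down; it stays where it is left. It moves at about 3 N; press with 6 to 10 N to the end. Its pin drops between ribs of the blade, which may shift the blade or case by up to 6 mm, and then holds the length.
Mind the look-alikes: they are no part of the job. What is shaped like the part that bears case_centre but green is not meant.

How it is judged (in metres and radians):
On the way, in this order (a step that is already met when the one before it is completed fails the run):
1. the hook hangs inside the pan's rim with the blade still nearly home and unlocked (x of tape_hook in the frame of pan_rim between 0 and 0.04 m and z of tape_hook in the frame of pan_rim below 0.005 m and y of tape_hook in the frame of pan_rim between -0.075 and 0.075 m and x of tape_hook in the frame of case_centre below 0.094 m and value of joint lock below 0.002 m), for 0.1 s.
2. hooked on the rim, the case has been backed away so that over 70 mm of blade is drawn out, not yet locked (x of tape_hook in the frame of pan_rim between 0 and 0.015 m and z of tape_hook in the frame of pan_rim below 0.005 m and y of tape_hook in the frame of pan_rim between -0.075 and 0.075 m and x of tape_hook in the frame of case_centre above 0.134 m and value of joint lock below 0.002 m), for 0.1 s.
3. the case stands by the scale, let go, not yet locked (x of tape_hook in the frame of pan_rim above 0 m and z of tape_hook in the frame of pan_rim below 0.005 m and y of tape_hook in the frame of pan_rim between -0.075 and 0.075 m and x of scale_face in the frame of case_centre above -0.06 m and height (world z) of case_centre below 0.036 m and contact force between the fingers and tape below 0.1 N and value of joint lock below 0.002 m), for 0.1 s.
At the end, for the whole second after the job is handed in: Hook inside the rim, taut (within 11 mm of its inner face), within 75 mm of the rim's middle; over 70 mm of blade out; case upright on the bench, its back within 20 mm of the scale, square to the rim within 10 degrees; lock down by over 4.5 mm; all at rest and released (x of tape_hook in the frame of pan_rim between 0 and 0.015 m and z of tape_hook in the frame of pan_rim below 0.003 m and y of tape_hook in the frame of pan_rim between -0.075 and 0.075 m and x of tape_hook in the frame of case_centre above 0.134 m and x of scale_face in the frame of case_centre above -0.06 m and angle between the x axis of case_centre and the x axis of pan_rim, either way round below 0.18 rad and angle between case_centre's own z axis and vertical below 0.1 rad and height (world z) of case_centre below 0.036 m and value of joint lock above 0.0045 m and linear speed of tape below 0.01 m/s); the robot touches nothing.
It also fails if it takes over 54 s, if anything falls off the work surface, if the arm or the gripper's body presses on something with over 40 N, if the wrist force passes 120 N, or if a joint passes its speed limit or range.

### The arm

A 6-joint arm with a two-finger parallel gripper is mounted at the origin on the work surface. World frame = base frame: x ahead of the robot, y to its left, z up, the work surface at z = 0. Lengths are in mm, angles in rad, forces in N, time in s.
With the tool pointing down it reaches from about 400 to 825 mm from the base axis. Payload 7 kg.
Tool frame: the origin (TCP) lies on the centre line of the jaws, within the pads' length; the fingertips stand 22 mm ahead of it and the grasp point (between the pads) lies 3 mm ahead of it; z points along the fingers, y is the line along which they close (so a half turn about z gives the same grasp; the last joint's range is limited). The gripper opens to 85 mm and grips with 20 to 120 N. Pads are 22 mm wide; open, the fingers measure 114 mm over their backs; the gripper's body (76 mm by 85 mm) begins 54 mm behind the grasp point. The pads swing forward as they close: fully open they stand 13 mm farther back than shut.
Start: joints at [1.519, 0.359, 0.012, 0, -1.224, -0.288], TCP at [224.984, 636.378, 253.302] pointing down, gripper open.
Joint ranges: [-3.07, 3.07], [-1.43, 2.12], [-1.02, 1.25], [-3.03, 1.67], [-3.05, -0], [-3.03, 3.03]. Speed limits (rad/s): [2.39, 2.39, 3.01, 3.14, 3.14, 3.14].

### API

Orientations are given as a unit quaternion [x, y, z, w].
In Python, from bench import env gives the robot as it stands.
- The arm moves only by the tool drive_tool, never from a script. Its argument "plan" is a list of rows, each an object of numbers: "rx", "ry", "rz": the turn, a rotation vector about the tool's x, y, z in degrees; "x", "y", "z": the shift along the tool's x, y, z in cm; "grip": the opening in per cent of the stroke, from 0 (shut) to 100 (fully open). A call has 1 to 10 rows; each row shifts and turns the commanded pose from where the row before left it, along the tool's axes as they then stand; what a row does not reach is not made up. A row lasts 1/12 s, in which the tool goes at most 41.7 mm and 7.16 degrees, less where a joint would pass 70% of its speed; a pose out of reach is approached as far as the arm can. A call is refused whole if a number of a shift passes 4.17 or a number of a turn 7.16, either way. A call with a gripper value outside its range is refused whole. The fingers move at their own pace and stop on an object; the grip force is fixed at half the most. Time passes only in rows, so rows that do not move let the fingers close. It gives the time, the measured TCP pose, the force, the opening and the grip force at its end, in the units of the state.
- env.observe(): the state, without advancing time (a new reading comes with each control period).
- env.get_image(name): name is "scene" or "top" or "wrist"; returns a dict with "frame" (480x640x3 uint8, red, green, blue), "z_map" (480x640 float32, mm along the optical axis (not along the pixel's ray), 0 where there is no reading), "camera_matrix" (3x3 intrinsics, pixels), "T" (4x4, takes a point from camera to world coordinates). Camera axes: x right, y up, looking along -z (the intrinsics and any distortion apply to the point x, -y, -z); pixel columns grow to the right and rows downward; lengths in mm; the calibration is good to about 2 mm. A picture is of the moment at which its call begins.
- env.finish_job(): hands the job in; it is judged then, once.
Trained networks look in a picture, given as the dict that the camera call returned (one of the last four; its "shot" number tells which), for a name from the list of things; names that differ only in an ending like _2 or _b are one class to them, and where a whole thing is asked for, a point or a joint stands for the part that bears it (a point fixed in the world has none). Each returns a list of dicts, best first, with "p" (0 to 1); they miss things now and then, are a little off and sometimes report something else, mostly with a low value. They report only what shows in the picture. A call takes as long as a camera call. They do not tell look-alikes from the thing itself.
- env.spot_in(query, picture): "point" ([column, row] in pixels, amid what is visible of it).
- env.silhouettes(query, picture): "mask" (480x640 bool, what is visible of it) and "point" ([column, row] in pixels, amid what is visible of it).
- env.tip_of(query, picture): "point" ([column, row] in pixels: a listed point, or the origin of a listed thing).
The state is a dict: "t": time; "qpos": joint angles; "joint_vel": joint speeds; "joint_torque": joint torques, N m; "tcp_pos": TCP position; "ee_rot": TCP orientation; "force": force on the tool from outside, world axes, zero at the start; "moment": the same for the moment, N m; "grip_width": opening from 0.0 (shut) to 1.0 (fully open); "finger_force": force on a finger pad.
Only numpy, scipy, OpenCV 4.12 (cv2) and the standard library are available. Lean on these libraries where they do the work, as an engineer would, in place of code of your own. Each camera call takes 0.05 s, during which the arm holds its last target. There are 200 camera calls.

## Working session

There is one attempt and no reset: what is moved stays moved. The work goes in short steps, Python scripts to look and compute and a tool call to move; the robot and the scene stay as the last step left them, time stands still between calls to the robot, and variables do not carry over. Pictures are saved under pics/ and viewed, at most 10 in all, crops included, and the job is handed in when it is done.

Besides the shell and the picture viewer there is one more tool, called after "Emit:" as a command line: name --argument value ..., lists and objects as JSON in quotes. drive_tool: Moves the arm, as the interface text tells. Its arguments: {"type":"object","properties":{"plan":{"type":"array","items":{"type":"object","properties":{"rx":{"type":"number"},"ry":{"type":"number"},"rz":{"type":"number"},"x":{"type":"number"},"y":{"type":"number"},"z":{"type":"number"},"grip":{"type":"number"}}}}},"required":["plan"]}

```bash
mkdir -p pics
cat > h.py <<'E'
import numpy as np, cv2
from bench import env
def px2w(im,p,z=None):
    """pixel to world: by depth, or on the plane world z if given"""
    K=np.array(im["camera_matrix"]);T=np.array(im["T"])
    r=np.array([(p[0]-K[0,2])/K[0,0],-(p[1]-K[1,2])/K[1,1],-1.])
    if z is None:
        d=im["z_map"][int(round(p[1])),int(round(p[0]))]
        return (T@np.r_[r*d,1])[:3]
    R=T[:3,:3]@r
    return T[:3,3]+R*(z-T[2,3])/R[2]
def cloud(im):
    K=np.array(im["camera_matrix"]);T=np.array(im["T"])
    v,u=np.mgrid[:480,:640];d=im["z_map"]
    c=np.stack([(u-K[0,2])/K[0,0]*d,-(v-K[1,2])/K[1,1]*d,-d,np.ones_like(d)],-1)
    return (c@T.T)[...,:3]
def save(im,name): cv2.imwrite("pics/"+name,im["frame"][...,::-1])
E
python3 - <<'E'
from h import *
np.set_printoptions(precision=1,suppress=True)
print(env.observe())
for n in ["top","scene"]:
    im=env.get_image(n);save(im,n+"0.png");print(n,im.get("distortion"),list(im.keys()),im["T"])
    for q in ["case_centre","tape_hook","lock_top","pan_rim","scale_face"]:
        for r in env.tip_of(q,im)[:3]: print(q,r["p"],np.array(r["point"]),px2w(im,r["point"]))
E
```

```text
{'t': 0.0, 'qpos': array([ 1.5,  0.4,  0. , -0. , -1.2, -0.3]), 'joint_vel': array([ 0.,  0., -0.,  0.,  0., -0.]), 'joint_torque': array([ -0. , -58.3,  29.3,   6.9,  -0. ,  -0. ]), 'tcp_pos': array([224.9, 636. , 252.4]), 'ee_rot': array([ 1. , -0.2, -0. ,  0. ]), 'force': array([ 0.3,  0.7, -0.3]), 'moment': array([-0.,  0., -0.]), 'finger_force': 0.0, 'grip_width': 1.0004513798102308}
top None ['frame', 'z_map', 'camera_matrix', 'T', 'shot'] [[ -0.    1.   -0.2 346.6]
 [ -1.   -0.    0.  -43.6]
 [  0.    0.2   1.  791.1]
 [  0.    0.    0.    1. ]]
case_centre 0.94 [498.5 202.7] [ 565.4 -337.7   58.8]
case_centre 0.84 [407.8 308.7] [ 383.7 -171.1   59.7]
case_centre 0.7 [471.8 391.7] [ 250.1 -268.3   58.7]
tape_hook 0.75 [466.1 189.4] [ 600.8 -293.1   27.3]
tape_hook 0.63 [441.3 364.2] [ 291.2 -229.6   26.6]
tape_hook 0.46 [439.1 326.5] [ 354.3 -229.5   26.8]
lock_top 0.58 [494.3 193.1] [ 579.6 -327.6   69.2]
lock_top 0.55 [465.8 380.4] [ 269.1 -256.1   71.6]
lock_top 0.49 [425.2 315.8] [ 371.3 -196.9   71.2]
pan_rim 0.77 [190.4 196.7] [600.3 218.9   3.5]
scale_face 0.65 [315.6 192.7] [606.7 -16.5  -0.4]
scene None ['frame', 'z_map', 'camera_matrix', 'T', 'shot'] [[  -0.1   -0.7    0.7 1176.4]
 [   1.    -0.1    0.1   18.6]
 [   0.     0.7    0.7  830.7]
 [   0.     0.     0.     1. ]]
case_centre 0.85 [211.4 175.6] [ 282.4 -266.8   55. ]
case_centre 0.78 [125.6 296. ] [ 595.3 -338.5   63.9]
case_centre 0.62 [253.7 226.9] [ 413.9 -162.6   54.1]
tape_hook 0.81 [162.2 315.4] [ 596.5 -287.    20.3]
tape_hook 0.74 [229.1 193.6] [ 303.3 -230.7   29.6]
tape_hook 0.43 [221.9 215.9] [ 365.8 -232.6   29.2]
lock_top 0.73 [134.4 289.8] [ 584.8 -326.4   68. ]
lock_top 0.66 [232.8 203.6] [ 374.2 -206.1   70.6]
lock_top 0.43 [214.6 168.8] [ 277.4 -259.9   68.4]
pan_rim 0.95 [476.  336.4] [595.5 221.2  22.8]
scale_face 0.84 [324.5 326.6] [582.1 -21.5   1.4]
```

View pics/top0.png

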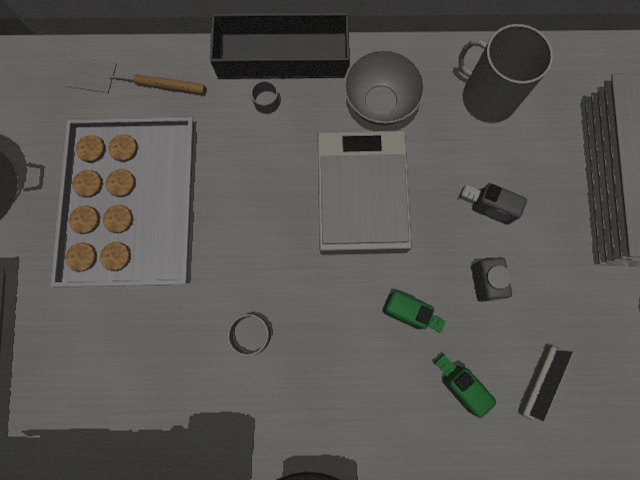

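View pics/scene0.png

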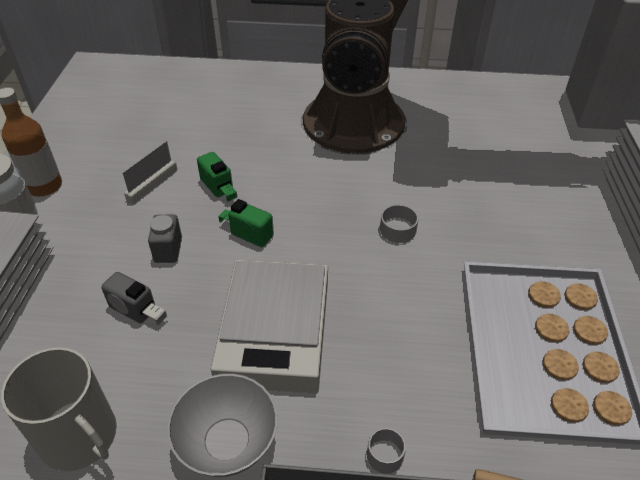

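The grey tape is at (498,203) in the top view, its blade pointing to the upper left. The timer is at (492,280), the pan's near rim is along column ~190, and the scale's left face is along column ~318. Next I fit these accurately.

Run:
```python
from h import *
np.set_printoptions(precision=2,suppress=True)
im=env.get_image("top");C=cloud(im);f=im["frame"].astype(int)
X,Y,Z=C[...,0],C[...,1],C[...,2]
def sel(x0,x1,y0,y1,z0,z1): return C[(X>x0)&(X<x1)&(Y>y0)&(Y<y1)&(Z>z0)&(Z<z1)]
p=sel(520,630,-380,-280,52,64);print("case top",len(p),cv2.minAreaRect(p[:,:2].astype(np.float32)),np.median(p[:,2]))
p=sel(520,630,-390,-270,64,80);print("lock",len(p),cv2.minAreaRect(p[:,:2].astype(np.float32)),np.median(p[:,2]))
p=sel(520,640,-330,-250,20,34);print("blade",len(p),cv2.minAreaRect(p[:,:2].astype(np.float32)),np.median(p[:,2]),p.mean(0))
p=sel(380,780,170,460,15,30);print("rim",len(p),cv2.minAreaRect(p[:,:2].astype(np.float32)),np.median(p[:,2]))
p=sel(450,750,-230,20,50,66);print("scale",len(p),cv2.minAreaRect(p[:,:2].astype(np.float32)),np.median(p[:,2]))
# columns along the gap
for x in (520,560,600,640,680):
    b=sel(x-4,x+4,190,240,16,30); s=sel(x-4,x+4,-60,20,48,66); print(x,b[:,1].min(),b[:,1].max(),len(b),s[:,1].max())
p=sel(400,800,30,180,-10,10);print("bench z",np.median(p[:,2]))
g=sel(480,680,-20,220,8,100);print("gap stuff",len(g))
```

```text
case top 779 ((572.749267578125, -346.94256591796875), (74.76790618896484, 44.770599365234375), 68.23603820800781) 59.379381497482655
lock 182 ((581.74755859375, -327.06903076171875), (21.758750915527344, 27.396364212036133), 65.67138671875) 70.13084101903405
blade 266 ((586.8680419921875, -312.633544921875), (63.43220520019531, 32.981082916259766), 49.72004318237305) 28.038738820543983 [ 589.23 -303.44   27.91]
rim 4778 ((594.17724609375, 335.5289001464844), (321.62158203125, 242.10745239257812), 0.7273368835449219) 20.662558308993766
scale 9628 ((618.920654296875, -112.85594940185547), (180.2827911376953, 262.3184814453125), 89.68912506103516) 57.87266434340205
520 215.11143050190174 222.69413039892208 23 -23.818941412698823
560 215.09044370414193 222.97991321419732 22 -24.076058954982347
600 214.54455446043107 223.14480140150522 21 -24.320888893724597
640 215.88394854266005 223.0843926995396 22 -22.783513260750528
680 217.03444534817987 223.31903473564535 14 -22.99668165968826
bench z 0.4633492244720401
gap stuff 316
```

```bash
cat >> h.py <<'E'
from scipy.spatial.transform import Rotation as Ro
def pose():
    s=env.observe();R=Ro.from_quat(s["ee_rot"]).as_matrix();return s,np.array(s["tcp_pos"]),R
def rel(t,yaw_x=None):
    """tool-axis shift (cm) to world point t; turn about tool z to bring tool x to heading yaw_x deg"""
    s,p,R=pose();d=R.T@(np.array(t,float)-p)/10
    h=np.degrees(np.arctan2(R[1,0],R[0,0]))
    print("t",round(s["t"],2),"tcp",p.round(1),"heading x",h.round(2),"tilt z",R[:,2].round(3),"shift cm",d.round(2))
    if yaw_x is not None: print("rz",-((yaw_x-h+180)%360-180))
E
python3 - <<'E'
from h import *
rel([560,150,260]);rel([573,-347,160],66)
E
```

```text
t 0.65 tcp [225.  636.4 253.3] heading x -19.47 tilt z [-0.  0. -1.] shift cm [47.8  34.69 -0.67]
t 0.65 tcp [225.  636.4 253.3] heading x -19.47 tilt z [-0.  0. -1.] shift cm [65.59 81.11  9.33]
rz -85.46889581366463
```

Emit:
drive_tool --plan '[{"x": 3.2, "y": 2.3}, {"x": 3.2, "y": 2.3}, {"x": 3.2, "y": 2.3}, {"x": 3.2, "y": 2.3}, {"x": 3.2, "y": 2.3}, {"x": 3.2, "y": 2.3}, {"x": 3.2, "y": 2.3}, {"x": 3.2, "y": 2.3}, {"x": 3.2, "y": 2.3}, {"x": 3.2, "y": 2.3}]'

```text
schema error: expected keys rx, ry, rz, x, y, z, grip
```

Emit:
drive_tool --plan '[{"x": 2.4, "y": 3.2}, {"x": 2.4, "y": 3.2}, {"x": 2.4, "y": 3.2}, {"x": 2.4, "y": 3.2}, {"x": 2.4, "y": 3.2}, {"x": 2.4, "y": 3.2}, {"x": 2.4, "y": 3.2}, {"x": 2.4, "y": 3.2}, {"x": 2.4, "y": 3.2}, {"x": 2.4, "y": 3.2}]'

```text
schema error: expected keys rx, ry, rz, x, y, z, grip
```

Emit:
drive_tool --plan '[{"rz": 7}, {"rz": 7}, {"rz": 7}, {"rz": 7}, {"rz": 7}, {"rz": 7}, {"rz": 7}, {"rz": 7}, {"rz": 7}, {"rz": 7}]'

```text
schema error: expected keys rx, ry, rz, x, y, z, grip
```

Emit:
drive_tool --plan '[{"rz": 7}, {"rz": 7}, {"rz": 7}, {"rz": 3.5}]'

```text
schema error: expected keys rx, ry, rz, x, y, z, grip
```

Run:
```python
from h import *
rel([573,-347,170],-114)
```

```text
t 0.65 tcp [225.  636.4 253.3] heading x -19.47 tilt z [-0.  0. -1.] shift cm [65.59 81.11  8.33]
rz 94.53110418633534
```

Emit:
drive_tool --plan '[{"x": 3.2, "y": 2.3, "z": 0, "rx": 0, "ry": 0, "rz": 0, "grip": 100}, {"x": 3.2, "y": 2.3, "z": 0, "rx": 0, "ry": 0, "rz": 0, "grip": 100}, {"x": 3.2, "y": 2.3, "z": 0, "rx": 0, "ry": 0, "rz": 0, "grip": 100}, {"x": 3.2, "y": 2.3, "z": 0, "rx": 0, "ry": 0, "rz": 0, "grip": 100}, {"x": 3.2, "y": 2.3, "z": 0, "rx": 0, "ry": 0, "rz": 0, "grip": 100}, {"x": 3.2, "y": 2.3, "z": 0, "rx": 0, "ry": 0, "rz": 0, "grip": 100}, {"x": 3.2, "y": 2.3, "z": 0, "rx": 0, "ry": 0, "rz": 0, "grip": 100}, {"x": 3.2, "y": 2.3, "z": 0, "rx": 0, "ry": 0, "rz": 0, "grip": 100}, {"x": 3.2, "y": 2.3, "z": 0, "rx": 0, "ry": 0, "rz": 0, "grip": 100}, {"x": 3.2, "y": 2.3, "z": 0, "rx": 0, "ry": 0, "rz": 0, "grip": 100}]'

```text
t: 1.48
tcp_pos: [450.8, 311.2, 253.7]
ee_rot: [0.986, -0.169, 0.0, -0.0]
force: [1.2, 0.6, -0.1]
grip_width: 1.001
finger_force: 0.0
```

Emit:
drive_tool --plan '[{"x": 2.4, "y": 3.2, "z": 0, "rx": 0, "ry": 0, "rz": 0, "grip": 100}, {"x": 2.4, "y": 3.2, "z": 0, "rx": 0, "ry": 0, "rz": 0, "grip": 100}, {"x": 2.4, "y": 3.2, "z": 0, "rx": 0, "ry": 0, "rz": 0, "grip": 100}, {"x": 2.4, "y": 3.2, "z": 0, "rx": 0, "ry": 0, "rz": 0, "grip": 100}, {"x": 2.4, "y": 3.2, "z": 0, "rx": 0, "ry": 0, "rz": 0, "grip": 100}, {"x": 2.4, "y": 3.2, "z": 0, "rx": 0, "ry": 0, "rz": 0, "grip": 100}, {"x": 2.4, "y": 3.2, "z": 0, "rx": 0, "ry": 0, "rz": 0, "grip": 100}, {"x": 2.4, "y": 3.2, "z": 0, "rx": 0, "ry": 0, "rz": 0, "grip": 100}, {"x": 2.4, "y": 3.2, "z": 0, "rx": 0, "ry": 0, "rz": 0, "grip": 100}, {"x": 2.4, "y": 3.2, "z": 0, "rx": 0, "ry": 0, "rz": 0, "grip": 100}]'

```text
t: 2.32
tcp_pos: [569.9, -70.8, 253.7]
ee_rot: [0.986, -0.169, 0.0, -0.0]
force: [1.6, 1.0, 0.2]
grip_width: 1.002
finger_force: 0.0
```

Emit:
drive_tool --plan '[{"x": 0, "y": 0, "z": 0, "rx": 0, "ry": 0, "rz": 7, "grip": 100}, {"x": 0, "y": 0, "z": 0, "rx": 0, "ry": 0, "rz": 7, "grip": 100}, {"x": 0, "y": 0, "z": 0, "rx": 0, "ry": 0, "rz": 7, "grip": 100}, {"x": 0, "y": 0, "z": 0, "rx": 0, "ry": 0, "rz": 7, "grip": 100}, {"x": 0, "y": 0, "z": 0, "rx": 0, "ry": 0, "rz": 7, "grip": 100}, {"x": 0, "y": 0, "z": 0, "rx": 0, "ry": 0, "rz": 7, "grip": 100}, {"x": 0, "y": 0, "z": 0, "rx": 0, "ry": 0, "rz": 7, "grip": 100}, {"x": 0, "y": 0, "z": 0, "rx": 0, "ry": 0, "rz": 7, "grip": 100}, {"x": 0, "y": 0, "z": 0, "rx": 0, "ry": 0, "rz": 7, "grip": 100}, {"x": 0, "y": 0, "z": 0, "rx": 0, "ry": 0, "rz": 7, "grip": 100}]'

```text
t: 3.15
tcp_pos: [569.6, -68.8, 253.4]
ee_rot: [0.708, -0.706, 0.0, -0.0]
force: [0.1, -0.3, -0.4]
grip_width: 0.998
finger_force: 0.0
```

Emit:
drive_tool --plan '[{"x": 0, "y": 0, "z": 0, "rx": 0, "ry": 0, "rz": 7, "grip": 100}, {"x": 0, "y": 0, "z": 0, "rx": 0, "ry": 0, "rz": 7, "grip": 100}, {"x": 0, "y": 0, "z": 0, "rx": 0, "ry": 0, "rz": 7, "grip": 100}, {"x": 0, "y": 0, "z": 0, "rx": 0, "ry": 0, "rz": 3.5, "grip": 100}]'

```text
t: 3.48
tcp_pos: [569.6, -68.8, 253.4]
ee_rot: [-0.542, 0.84, -0.0, 0.0]
force: [-0.0, -0.7, 0.8]
grip_width: 1.004
finger_force: 0.0
```

Run:
```python
from h import *
rel([573,-347,190],-114);print(env.observe()["qpos"])
```

```text
t 3.48 tcp [569.6 -68.8 253.4] heading x -114.36 tilt z [ 0.  0. -1.] shift cm [ 25.2  -11.78   6.34]
rz -0.360038922458898
[ 2.20614565e-01  1.92983583e-01 -2.16324910e-01 -5.79855940e-06
 -1.16128558e+00 -6.45775152e-01]
```

Emit:
drive_tool --plan '[{"x": 3.15, "y": -1.47, "z": 0.5, "rx": 0, "ry": 0, "rz": 0, "grip": 100}, {"x": 3.15, "y": -1.47, "z": 0.5, "rx": 0, "ry": 0, "rz": 0, "grip": 100}, {"x": 3.15, "y": -1.47, "z": 0.5, "rx": 0, "ry": 0, "rz": 0, "grip": 100}, {"x": 3.15, "y": -1.47, "z": 0.5, "rx": 0, "ry": 0, "rz": 0, "grip": 100}, {"x": 3.15, "y": -1.47, "z": 0.5, "rx": 0, "ry": 0, "rz": 0, "grip": 100}, {"x": 3.15, "y": -1.47, "z": 0.5, "rx": 0, "ry": 0, "rz": 0, "grip": 100}, {"x": 3.15, "y": -1.47, "z": 0.5, "rx": 0, "ry": 0, "rz": 0, "grip": 100}, {"x": 3.15, "y": -1.47, "z": 0.5, "rx": 0, "ry": 0, "rz": 0, "grip": 100}, {"x": 0, "y": 0, "z": 0, "rx": 0, "ry": 0, "rz": 0, "grip": 100}, {"x": 0, "y": 0, "z": 0, "rx": 0, "ry": 0, "rz": 0, "grip": 100}]'

```text
t: 4.32
tcp_pos: [574.0, -348.7, 212.1]
ee_rot: [-0.544, 0.839, 0.001, -0.001]
force: [-0.3, -0.1, -0.8]
grip_width: 1.002
finger_force: 0.0
```

Run:
```python
from h import *
im=env.get_image("wrist");save(im,"w1.png");C=cloud(im)
print(np.array(im["T"]).round(2))
for q in ["case_centre","tape_hook","lock_top"]:
    for r in env.tip_of(q,im)[:2]: print(q,r["p"],np.array(r["point"]).round(),px2w(im,r["point"]).round(1))
X,Y,Z=C[...,0],C[...,1],C[...,2]
for z0,z1 in ((55,64),(66,76),(23,31)):
    m=(X>500)&(X<640)&(Y>-410)&(Y<-260)&(Z>z0)&(Z<z1);p=C[m];print(len(p),cv2.minAreaRect(p[:,:2].astype(np.float32)),np.median(p[:,2]),p.mean(0).round(1))
rel([573,-347,100],-114)
```

```text
[[-9.1000e-01 -3.9000e-01 -1.2000e-01  5.4121e+02]
 [ 4.1000e-01 -8.7000e-01 -2.8000e-01 -4.2106e+02]
 [ 0.0000e+00 -3.1000e-01  9.5000e-01  3.3207e+02]
 [ 0.0000e+00  0.0000e+00  0.0000e+00  1.0000e+00]]
case_centre 0.81 [567. 298.] [ 394.8 -196.2   52.5]
case_centre 0.62 [324. 221.] [ 567.4 -354.3   58.8]
tape_hook 0.82 [321. 279.] [ 596.  -294.3   26.3]
tape_hook 0.52 [638. 215.] [ 303.4 -233.2   25.9]
lock_top 0.77 [322. 259.] [ 580.3 -328.2   68.9]
lock_top 0.77 [605. 298.] [ 374.1 -196.3   69.3]
3235 ((571.2613525390625, -348.9818115234375), (73.22129821777344, 40.42896270751953), 64.38471984863281) 58.955688876618865 [ 568.2 -355.5   58.8]
719 ((581.5800170898438, -326.9035949707031), (19.59893798828125, 26.083599090576172), 64.34008026123047) 69.35266725051702 [ 581.5 -327.5   69.3]
400 ((578.7267456054688, -334.7701416015625), (106.49359130859375, 38.10871887207031), 64.07585144042969) 27.106956943009777 [ 592.1 -305.1   27.1]
t 4.52 tcp [ 575.  -346.   213.8] heading x -113.91 tilt z [ 0.001 -0.    -1.   ] shift cm [ 0.17  0.15 11.38]
rz 0.09160150025675762
```

View pics/w1.png

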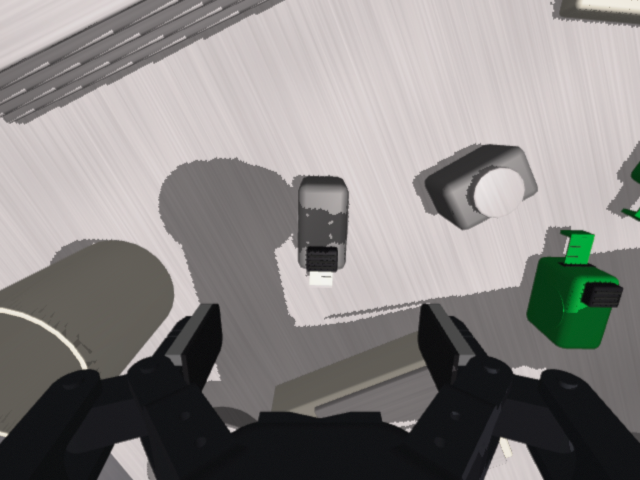

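Emit:
drive_tool --plan '[{"x": 0.41, "y": 0.23, "z": 0, "rx": 0, "ry": 0, "rz": 0, "grip": 100}, {"x": 0, "y": 0, "z": 2.5, "rx": 0, "ry": 0, "rz": 1.7, "grip": 100}, {"x": 0, "y": 0, "z": 2.5, "rx": 0, "ry": 0, "rz": 0, "grip": 100}, {"x": 0, "y": 0, "z": 2.5, "rx": 0, "ry": 0, "rz": 0, "grip": 100}, {"x": 0, "y": 0, "z": 2.5, "rx": 0, "ry": 0, "rz": 0, "grip": 100}, {"x": 0, "y": 0, "z": 0, "rx": 0, "ry": 0, "rz": 0, "grip": 100}, {"x": 0, "y": 0, "z": 0, "rx": 0, "ry": 0, "rz": 0, "grip": 100}]'

```text
t: 5.1
tcp_pos: [570.5, -349.0, 112.9]
ee_rot: [-0.533, 0.846, 0.001, -0.001]
force: [0.8, -0.4, 0.2]
grip_width: 1.003
finger_force: 0.0
```

Run:
```python
from h import *
rel([571.2,-348.8,35],-115.6)
```

```text
t 5.1 tcp [ 570.5 -349.   112.9] heading x -115.61 tilt z [-0.002  0.    -1.   ] shift cm [-0.05 -0.07  7.79]
rz -0.005871830839623726
```

Emit:
drive_tool --plan '[{"x": -0.03, "y": -0.06, "z": 2.0, "rx": 0, "ry": 0, "rz": 0, "grip": 100}, {"x": 0, "y": 0, "z": 2.0, "rx": 0, "ry": 0, "rz": 0, "grip": 100}, {"x": 0, "y": 0, "z": 2.0, "rx": 0, "ry": 0, "rz": 0, "grip": 100}, {"x": 0, "y": 0, "z": 1.0, "rx": 0, "ry": 0, "rz": 0, "grip": 100}, {"x": 0, "y": 0, "z": 0.8, "rx": 0, "ry": 0, "rz": 0, "grip": 100}, {"x": 0, "y": 0, "z": 0, "rx": 0, "ry": 0, "rz": 0, "grip": 100}, {"x": 0, "y": 0, "z": 0, "rx": 0, "ry": 0, "rz": 0, "grip": 0}, {"x": 0, "y": 0, "z": 0, "rx": 0, "ry": 0, "rz": 0, "grip": 0}, {"x": 0, "y": 0, "z": 0, "rx": 0, "ry": 0, "rz": 0, "grip": 0}, {"x": 0, "y": 0, "z": 0, "rx": 0, "ry": 0, "rz": 0, "grip": 0}]'

```text
t: 5.93
tcp_pos: [571.9, -349.8, 36.6]
ee_rot: [-0.532, 0.846, -0.0, 0.0]
force: [4.9, -1.5, -3.5]
grip_width: 0.485
finger_force: 61.4
```

Emit:
drive_tool --plan '[{"x": 0, "y": 0, "z": 0, "rx": 0, "ry": 0, "rz": 0, "grip": 0}, {"x": 0, "y": 0, "z": 0, "rx": 0, "ry": 0, "rz": 0, "grip": 0}, {"x": 0, "y": 0, "z": 0, "rx": 0, "ry": 0, "rz": 0, "grip": 0}, {"x": 0, "y": 0, "z": 0, "rx": 0, "ry": 0, "rz": 0, "grip": 0}]'

```text
t: 6.27
tcp_pos: [572.0, -349.8, 36.6]
ee_rot: [-0.532, 0.846, -0.0, 0.0]
force: [-1.5, 1.0, 4.9]
grip_width: 0.484
finger_force: 62.7
```

Run:
```python
from h import *
rel([600,165,140],-89.3);print(env.observe())
```

```text
t 6.27 tcp [ 572.  -349.8   36.6] heading x -115.66 tilt z [ 0.001 -0.    -1.   ] shift cm [-47.62  19.75 -10.36]
rz -26.3553441321273
{'t': 6.2667, 'qpos': array([-2.58615430e-01,  5.44825670e-01, -2.33355469e-01,  2.40292119e-04,
       -7.91472885e-01, -1.89323602e-01]), 'joint_vel': array([ 0.00032695,  0.00060758, -0.00210475, -0.00127908, -0.00118452,
       -0.00038352]), 'joint_torque': array([-3.98966772e-01, -6.18076801e+01,  2.18461221e+01,  5.11404678e+00,
        7.26846959e-01,  7.85352982e-03]), 'tcp_pos': array([ 571.96666347, -349.76762286,   36.59165746]), 'ee_rot': array([-5.32467429e-01,  8.46450296e-01, -4.75951934e-04,  3.27103702e-04]), 'force': array([-1.5421588 ,  1.02625833,  4.8684982 ]), 'moment': array([ 0.61050513,  0.58342049, -0.05475904]), 'finger_force': 62.73862838745117, 'grip_width': 0.4835212799210706}
```

Emit:
drive_tool --plan '[{"x": 0, "y": 0, "z": -2, "rx": 0, "ry": 0, "rz": 0, "grip": 0}, {"x": 0, "y": 0, "z": -3, "rx": 0, "ry": 0, "rz": 0, "grip": 0}, {"x": 0, "y": 0, "z": -3, "rx": 0, "ry": 0, "rz": 0, "grip": 0}, {"x": 0, "y": 0, "z": -2, "rx": 0, "ry": 0, "rz": 0, "grip": 0}, {"x": 0, "y": 0, "z": 0, "rx": 0, "ry": 0, "rz": -6, "grip": 0}, {"x": 0, "y": 0, "z": 0, "rx": 0, "ry": 0, "rz": -7, "grip": 0}, {"x": 0, "y": 0, "z": 0, "rx": 0, "ry": 0, "rz": -7, "grip": 0}, {"x": 0, "y": 0, "z": 0, "rx": 0, "ry": 0, "rz": -6.3, "grip": 0}, {"x": -1, "y": -0.5, "z": 0, "rx": 0, "ry": 0, "rz": 0, "grip": 0}, {"x": -2, "y": -0.8, "z": 0, "rx": 0, "ry": 0, "rz": 0, "grip": 0}]'

```text
t: 7.1
tcp_pos: [583.2, -320.3, 134.6]
ee_rot: [0.71, -0.705, -0.001, 0.0]
force: [1.0, 0.3, -5.3]
grip_width: 0.484
finger_force: 62.4
```

Emit:
drive_tool --plan '[{"x": -3, "y": -0.5, "z": 0, "rx": 0, "ry": 0, "rz": 0, "grip": 0}, {"x": -3, "y": -0.5, "z": 0, "rx": 0, "ry": 0, "rz": 0, "grip": 0}, {"x": -3, "y": -0.5, "z": 0, "rx": 0, "ry": 0, "rz": 0, "grip": 0}, {"x": -3, "y": 0, "z": 0, "rx": 0, "ry": 0, "rz": 0, "grip": 0}, {"x": -3, "y": 0, "z": 0, "rx": 0, "ry": 0, "rz": 0, "grip": 0}, {"x": -3, "y": 0, "z": 0, "rx": 0, "ry": 0, "rz": 0, "grip": 0}, {"x": -3, "y": 0, "z": 0, "rx": 0, "ry": 0, "rz": 0, "grip": 0}, {"x": -3, "y": 0, "z": 0, "rx": 0, "ry": 0, "rz": 0, "grip": 0}, {"x": -3, "y": 0, "z": 0, "rx": 0, "ry": 0, "rz": 0, "grip": 0}, {"x": -3, "y": 0, "z": 0, "rx": 0, "ry": 0, "rz": 0, "grip": 0}]'

```text
t: 7.93
tcp_pos: [595.2, -17.5, 134.9]
ee_rot: [0.71, -0.704, -0.0, 0.0]
force: [0.4, -0.2, -5.3]
grip_width: 0.485
finger_force: 62.4
```

Emit:
drive_tool --plan '[{"x": -3, "y": 0, "z": 0, "rx": 0, "ry": 0, "rz": 0, "grip": 0}, {"x": -3, "y": 0, "z": 0, "rx": 0, "ry": 0, "rz": 0, "grip": 0}, {"x": -3, "y": 0, "z": 0, "rx": 0, "ry": 0, "rz": 0, "grip": 0}, {"x": -3, "y": 0, "z": 0, "rx": 0, "ry": 0, "rz": 0, "grip": 0}, {"x": -3, "y": 0, "z": 0, "rx": 0, "ry": 0, "rz": 0, "grip": 0}, {"x": -2, "y": 0, "z": 0, "rx": 0, "ry": 0, "rz": 0, "grip": 0}, {"x": -1, "y": 0, "z": 0, "rx": 0, "ry": 0, "rz": 0, "grip": 0}, {"x": 0, "y": 0, "z": 0, "rx": 0, "ry": 0, "rz": 0, "grip": 0}, {"x": 0, "y": 0, "z": 0, "rx": 0, "ry": 0, "rz": 0, "grip": 0}]'

```text
t: 8.68
tcp_pos: [593.4, 160.9, 134.8]
ee_rot: [0.711, -0.703, -0.0, 0.001]
force: [0.3, 0.2, -5.4]
grip_width: 0.487
finger_force: 62.4
```

```bash
cat > look.py <<'E'
from h import *
import sys
rel([600,165,66],-89.3);s=env.observe();print(s["force"],s["finger_force"],s["grip_width"])
for n in ["scene","wrist","top"]:
    im=env.get_image(n);save(im,n+sys.argv[1]+".png")
    for q in ["case_centre","tape_hook","lock_top","pan_rim","scale_face"]:
        for r in env.tip_of(q,im)[:2 if q!="tape_hook" else 3]: 
            w=px2w(im,r["point"])
            if w[1]>-100 and r["p"]>.3: print(n,q,round(r["p"],2),np.array(r["point"]).round(),w.round(1))
E
python3 look.py 2
```

```text
t 8.68 tcp [593.4 160.9 134.8] heading x -89.38 tilt z [-0.001 -0.    -1.   ] shift cm [-0.41 -0.68  6.88]
rz -0.07559683125663241
[ 0.31757658  0.24417609 -5.42679319] 62.42695927619934 0.4871699828397461
scene case_centre 0.58 [448. 291.] [642.9 148.5 187.7]
scene tape_hook 0.56 [493. 296.] [594.9 226.8 126. ]
scene lock_top 0.43 [471. 274.] [591.  188.  165.5]
scene pan_rim 0.72 [475. 338.] [597.7 219.5  20.5]
scene scale_face 0.81 [324. 329.] [586.4 -21.9   1. ]
top tape_hook 0.55 [164. 177.] [593.7 221.2 127. ]
top pan_rim 0.87 [187. 197.] [531.5 152.9 215.8]
top scale_face 0.58 [319. 194.] [588.5 -23.8  50.3]
```

Emit:
drive_tool --plan '[{"x": -0.2, "y": 0, "z": 0.8, "rx": 0, "ry": 0, "rz": 0, "grip": 0}, {"x": -0.2, "y": 0, "z": 1.5, "rx": 0, "ry": 0, "rz": 0, "grip": 0}, {"x": 0, "y": 0, "z": 2, "rx": 0, "ry": 0, "rz": 0, "grip": 0}, {"x": 0, "y": 0, "z": 1.5, "rx": 0, "ry": 0, "rz": 0, "grip": 0}, {"x": 0, "y": 0, "z": 0.8, "rx": 0, "ry": 0, "rz": 0, "grip": 0}, {"x": 0, "y": 0, "z": 0, "rx": 0, "ry": 0, "rz": 0, "grip": 0}, {"x": 0, "y": 0, "z": 0, "rx": 0, "ry": 0, "rz": 0, "grip": 0}]'

```text
t: 10.17
tcp_pos: [594.0, 164.6, 69.0]
ee_rot: [0.711, -0.703, 0.0, 0.0]
force: [0.4, -0.9, -4.5]
grip_width: 0.485
finger_force: 62.4
```

```bash
python3 look.py 3
python3 - <<'E'
import cv2
a=cv2.imread("pics/scene3.png")[230:390,400:600];cv2.imwrite("pics/c3.png",cv2.resize(a,(750,600),interpolation=cv2.INTER_CUBIC))
E
```

```text
t 10.17 tcp [594.  164.6  69. ] heading x -89.35 tilt z [-0.001 -0.001 -1.   ] shift cm [-0.03 -0.6   0.3 ]
rz -0.051694167610577324
[ 0.36441741 -0.87359552 -4.48798454] 62.39875674247742 0.485137709518454
scene case_centre 0.85 [445. 319.] [650.7 151.5 136.2]
scene tape_hook 0.57 [487. 326.] [601.1 230.5  60.8]
scene lock_top 0.63 [466. 304.] [594.3 191.9 102.5]
scene pan_rim 0.75 [476. 335.] [591.5 221.   21.2]
scene pan_rim 0.33 [466. 302.] [591.  191.2 101.6]
top case_centre 0.92 [212. 187.] [578.3 146.4 121.1]
top tape_hook 0.42 [180. 192.] [590.3 217.8  61.3]
top pan_rim 0.69 [189. 197.] [573.8 193.9  84.9]
top scale_face 0.63 [317. 195.] [600.9 -18.5   1.1]
```

View pics/c3.png

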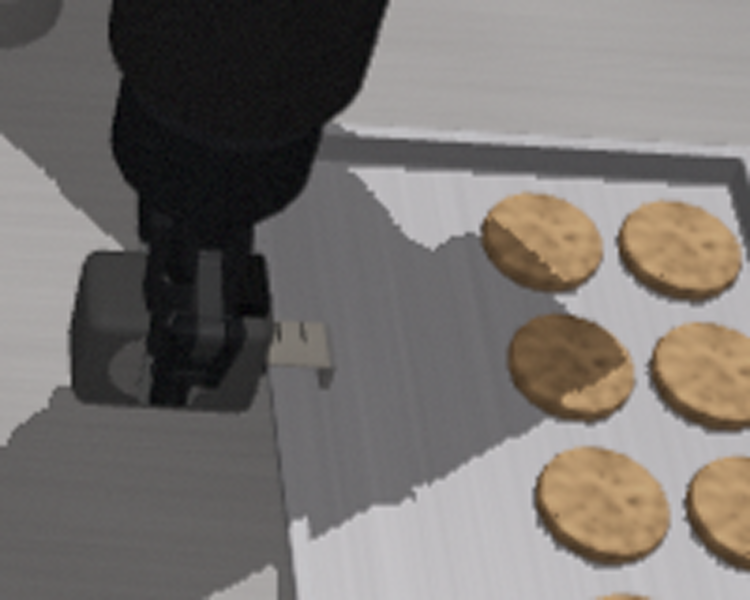

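View pics/wrist3.png

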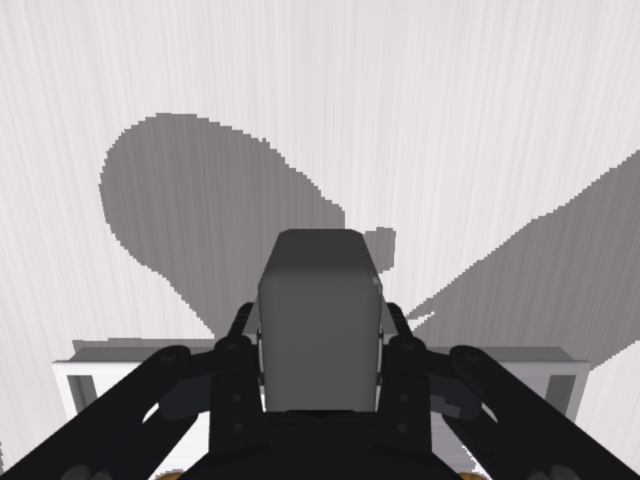

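The crop shows the blade level with the hook at (322,375), beyond the rim line. The wrist view shows the case square and held centrally. I check the hook's forward edge in the depth map.

Run:
```python
from h import *
for n in ("top","scene"):
    im=env.get_image(n);C=cloud(im);X,Y,Z=C[...,0],C[...,1],C[...,2]
    m=(X>560)&(X<630)&(Y>195)&(Y<260)&(Z>45)&(Z<66);p=C[m]
    print(n,len(p),p.min(0),p.max(0),np.percentile(p[:,1],[2,50,98]))
    m=(X>520)&(X<565)&(Y>205)&(Y<235)&(Z>17)&(Z<30);p=C[m];print("rim",len(p),np.percentile(p[:,1],[2,50,98]),np.median(p[:,2]))
    m=(X>630)&(X<680)&(Y>205)&(Y<235)&(Z>17)&(Z<30);p=C[m];print("rim",len(p),np.percentile(p[:,1],[2,50,98]),np.median(p[:,2]))
```

```text
top 140 [576.17985069 200.5115921   48.10172678] [605.73259737 233.5811916   64.23189825] [212.15694528 224.79599087 233.25266447]
rim 116 [214.88430859 218.80278423 223.09854674] 22.40578404862231Traceback (most recent call last):
  File "<stdin>", line 7, in <module>
    return _quantile_unchecked(
        a, q, axis, out, overwrite_input, method, keepdims, weights)
    return _ureduce(a,
                    func=_quantile_ureduce_func,
    ...<5 lines>...
                    overwrite_input=overwrite_input,
                    method=method)
    r = func(a, **kwargs)
    result = _quantile(arr,
                       quantiles=q,
    ...<2 lines>...
                       out=out,
                       weights=wgt)
    slices_having_nans = np.isnan(arr[-1, ...])
                                  ~~~^^^^^^^^^
IndexError: index -1 is out of bounds for axis 0 with size 0
```

Emit:
drive_tool --plan '[{"x": -0.2, "y": 0, "z": 0.5, "rx": 0, "ry": 0, "rz": 0, "grip": 0}, {"x": 0, "y": 0, "z": 1.0, "rx": 0, "ry": 0, "rz": 0, "grip": 0}, {"x": 0, "y": 0, "z": 1.0, "rx": 0, "ry": 0, "rz": 0, "grip": 0}, {"x": 0, "y": 0, "z": 0.5, "rx": 0, "ry": 0, "rz": 0, "grip": 0}, {"x": 0, "y": 0, "z": 0.1, "rx": 0, "ry": 0, "rz": 0, "grip": 0}, {"x": 0, "y": 0, "z": 0, "rx": 0, "ry": 0, "rz": 0, "grip": 0}, {"x": 0, "y": 0, "z": 0, "rx": 0, "ry": 0, "rz": 0, "grip": 0}, {"x": 0, "y": 0, "z": 0, "rx": 0, "ry": 0, "rz": 0, "grip": 0}]'

```text
t: 11.78
tcp_pos: [594.0, 166.6, 38.4]
ee_rot: [0.711, -0.703, 0.0, -0.0]
force: [0.1, 0.2, -4.6]
grip_width: 0.486
finger_force: 62.4
```

```bash
python3 look.py 4
python3 - <<'E'
import cv2
a=cv2.imread("pics/scene4.png")[260:380,420:570];cv2.imwrite("pics/c4.png",cv2.resize(a,(750,600),interpolation=cv2.INTER_CUBIC))
E
```

```text
t 11.78 tcp [594.  166.6  38.4] heading x -89.37 tilt z [ 0.  0. -1.] shift cm [ 0.17 -0.59 -2.76]
rz -0.07073319188066307
[ 0.13832832  0.16217928 -4.64858522] 62.42155194282532 0.48565918167618044
scene case_centre 0.67 [444. 328.] [649.4 153.5 113.2]
scene tape_hook 0.65 [482. 336.] [599.7 229.2  30.4]
scene lock_top 0.6 [474. 337.] [601.  216.6  28.8]
scene pan_rim 0.84 [475. 338.] [604.9 216.8  30.1]
scene scale_face 0.8 [323. 329.] [604.7 -22.4  26.6]
top case_centre 0.88 [212. 192.] [572.7 148.3 110.1]
top tape_hook 0.54 [183. 199.] [587.4 223.2  30.6]
top pan_rim 0.68 [188. 198.] [588.8 214.6  29.4]
top scale_face 0.71 [316. 191.] [ 6.096e+02 -1.660e+01 -1.000e-01]
```

View pics/c4.png

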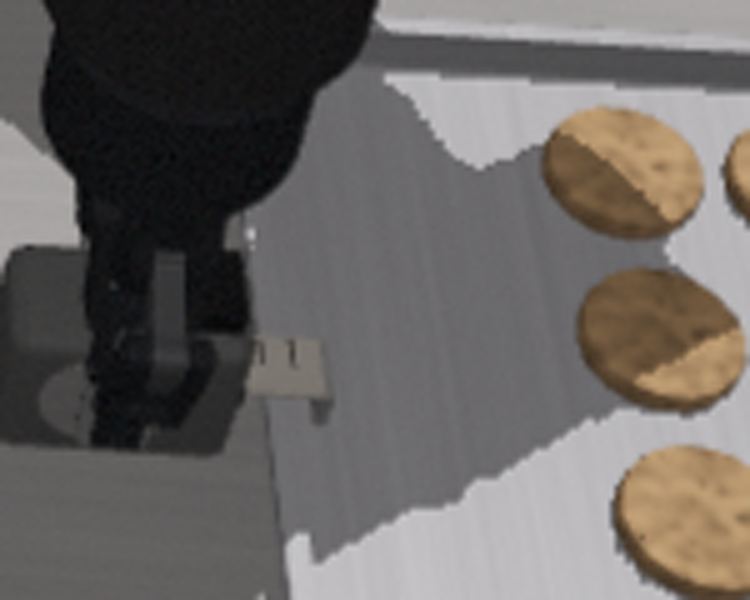

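Hook at (320,410) in the crop is inside the rim with the blade over it. The case is about 1–2 mm off the bench. I lower it slightly and pull back.

Emit:
drive_tool --plan '[{"x": 0, "y": 0, "z": 0.1, "rx": 0, "ry": 0, "rz": 0, "grip": 0}, {"x": 0.3, "y": 0, "z": 0, "rx": 0, "ry": 0, "rz": 0, "grip": 0}, {"x": 0.5, "y": 0, "z": 0, "rx": 0, "ry": 0, "rz": 0, "grip": 0}, {"x": 0.8, "y": 0, "z": 0, "rx": 0, "ry": 0, "rz": 0, "grip": 0}, {"x": 1, "y": 0, "z": 0, "rx": 0, "ry": 0, "rz": 0, "grip": 0}, {"x": 1, "y": 0, "z": 0, "rx": 0, "ry": 0, "rz": 0, "grip": 0}, {"x": 1, "y": 0, "z": 0, "rx": 0, "ry": 0, "rz": 0, "grip": 0}, {"x": 1, "y": 0, "z": 0, "rx": 0, "ry": 0, "rz": 0, "grip": 0}, {"x": 1, "y": 0, "z": 0, "rx": 0, "ry": 0, "rz": 0, "grip": 0}, {"x": 1, "y": 0, "z": 0, "rx": 0, "ry": 0, "rz": 0, "grip": 0}]'

```text
t: 13.52
tcp_pos: [594.8, 89.4, 37.4]
ee_rot: [0.711, -0.703, 0.0, -0.0]
force: [0.4, 1.9, -5.9]
grip_width: 0.482
finger_force: 62.4
```

Emit:
drive_tool --plan '[{"x": 1, "y": 0, "z": 0, "rx": 0, "ry": 0, "rz": 0, "grip": 0}, {"x": 1, "y": 0, "z": 0, "rx": 0, "ry": 0, "rz": 0, "grip": 0}, {"x": 1, "y": 0, "z": 0, "rx": 0, "ry": 0, "rz": 0, "grip": 0}, {"x": 0.8, "y": 0, "z": 0, "rx": 0, "ry": 0, "rz": 0, "grip": 0}, {"x": 0.4, "y": 0, "z": 0, "rx": 0, "ry": 0, "rz": 0, "grip": 0}, {"x": 0, "y": 0, "z": 0, "rx": 0, "ry": 0, "rz": 0, "grip": 0}, {"x": 0, "y": 0, "z": 0, "rx": 0, "ry": 0, "rz": 0, "grip": 0}]'

```text
t: 14.1
tcp_pos: [595.3, 48.4, 37.3]
ee_rot: [0.711, -0.703, -0.0, -0.0]
force: [0.1, 2.0, -5.5]
grip_width: 0.484
finger_force: 62.4
```

Run:
```python
from h import *
rel([595,20,37],-89.3);print(env.observe()["force"])
for n in ("top","scene"):
    im=env.get_image(n);save(im,n+"5.png");C=cloud(im);X,Y,Z=C[...,0],C[...,1],C[...,2]
    m=(X>575)&(X<615)&(Y>150)&(Y<260)&(Z>26)&(Z<40);p=C[m]
    if len(p): print(n,len(p),p.max(0),np.median(p,0))
    for r in env.tip_of("tape_hook",im)[:2]: print(r["p"],r["point"],px2w(im,r["point"]).round(1))
a=cv2.imread("pics/scene5.png")[240:400,330:530];cv2.imwrite("pics/c5.png",cv2.resize(a,(750,600),interpolation=cv2.INTER_CUBIC))
```

```text
t 14.1 tcp [595.3  48.4  37.3] heading x -89.39 tilt z [ 0.  0. -1.] shift cm [2.84 0.06 0.03]
rz -0.09275985428030253
[ 0.14561084  1.9868802  -5.51935626]
top 469 [606.7288316  228.08560185  34.26434412] [594.82193223 191.33980633  29.09482655]
0.94 [186.4, 197.6] [590.  217.   30.5]
0.76 [440.7, 324.4] [ 357.8 -232.3   27.4]
scene 528 [607.18412153 227.81148222  33.86578172] [594.13743821 191.22827213  28.45737773]
0.87 [481.0, 336.8] [600.6 227.2  29.7]
0.5 [228.9, 196.2] [ 305.1 -231.3   24.4]
```

View pics/c5.png

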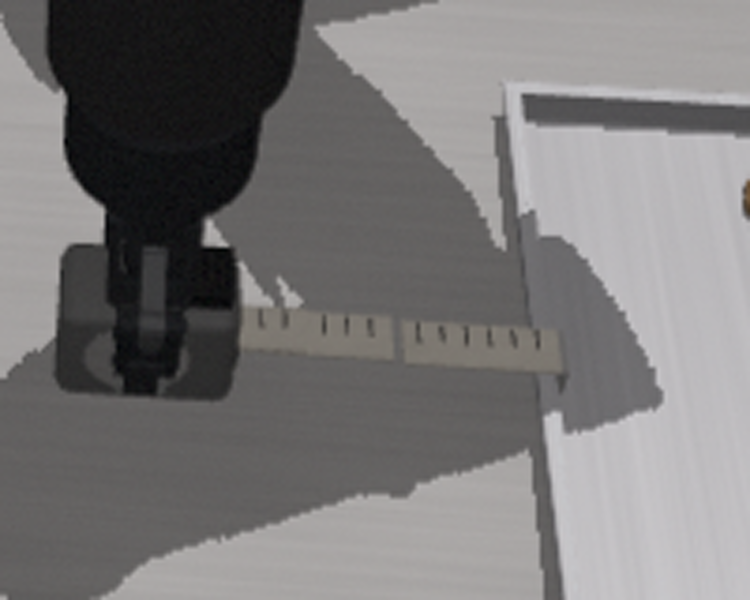

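The crop shows the blade drawn out straight, with the hook caught on the rim's inner face at (565,380). I back the case up the remaining 28 mm and set it down.

Emit:
drive_tool --plan '[{"x": 0.5, "y": 0, "z": 0, "rx": 0, "ry": 0, "rz": 0, "grip": 0}, {"x": 0.7, "y": 0, "z": 0, "rx": 0, "ry": 0, "rz": 0, "grip": 0}, {"x": 0.7, "y": 0, "z": 0, "rx": 0, "ry": 0, "rz": 0, "grip": 0}, {"x": 0.5, "y": 0, "z": 0, "rx": 0, "ry": 0, "rz": 0, "grip": 0}, {"x": 0.4, "y": 0, "z": 0, "rx": 0, "ry": 0, "rz": 0, "grip": 0}, {"x": 0, "y": 0, "z": 0, "rx": 0, "ry": 0, "rz": 0, "grip": 0}, {"x": 0, "y": 0, "z": 0.1, "rx": 0, "ry": 0, "rz": 0, "grip": 0}, {"x": 0, "y": 0, "z": 0.1, "rx": 0, "ry": 0, "rz": 0, "grip": 0}, {"x": 0, "y": 0, "z": 0, "rx": 0, "ry": 0, "rz": 0, "grip": 0}, {"x": 0, "y": 0, "z": 0, "rx": 0, "ry": 0, "rz": 0, "grip": 0}]'

```text
t: 15.13
tcp_pos: [595.6, 20.2, 36.5]
ee_rot: [0.711, -0.703, 0.0, 0.0]
force: [-3.4, -2.4, 7.1]
grip_width: 0.483
finger_force: 63.8
```

Emit:
drive_tool --plan '[{"x": 0, "y": 0, "z": -0.1, "rx": 0, "ry": 0, "rz": 0, "grip": 60}, {"x": 0, "y": 0, "z": 0, "rx": 0, "ry": 0, "rz": 0, "grip": 75}, {"x": 0, "y": 0, "z": 0, "rx": 0, "ry": 0, "rz": 0, "grip": 90}, {"x": 0, "y": 0, "z": 0, "rx": 0, "ry": 0, "rz": 0, "grip": 100}, {"x": 0, "y": 0, "z": 0, "rx": 0, "ry": 0, "rz": 0, "grip": 100}, {"x": 0, "y": 0, "z": 0, "rx": 0, "ry": 0, "rz": 0, "grip": 100}]'

```text
t: 15.63
tcp_pos: [595.6, 20.7, 36.2]
ee_rot: [0.711, -0.703, -0.0, 0.0]
force: [0.5, -0.8, 0.7]
grip_width: 0.999
finger_force: 0.0
```

Emit:
drive_tool --plan '[{"x": 0, "y": 0, "z": -1, "rx": 0, "ry": 0, "rz": 0, "grip": 100}, {"x": 0, "y": 0, "z": -2, "rx": 0, "ry": 0, "rz": 0, "grip": 100}, {"x": 0, "y": 0, "z": -3, "rx": 0, "ry": 0, "rz": 0, "grip": 100}, {"x": 0, "y": 0, "z": -3, "rx": 0, "ry": 0, "rz": 0, "grip": 100}, {"x": 1, "y": 0, "z": -3, "rx": 0, "ry": 0, "rz": 0, "grip": 0}, {"x": 1.5, "y": 0, "z": -2, "rx": 0, "ry": 0, "rz": 0, "grip": 0}, {"x": 1.5, "y": 0, "z": 0, "rx": 0, "ry": 0, "rz": 0, "grip": 0}, {"x": 0, "y": 0, "z": 0, "rx": 0, "ry": 0, "rz": 0, "grip": 0}, {"x": 0, "y": 0, "z": 0, "rx": 0, "ry": 0, "rz": 0, "grip": 0}, {"x": 0, "y": 0, "z": 0, "rx": 0, "ry": 0, "rz": 0, "grip": 0}]'

```text
t: 16.47
tcp_pos: [595.7, -19.3, 176.2]
ee_rot: [0.711, -0.703, -0.0, 0.0]
force: [-0.1, -0.5, 0.4]
grip_width: 0.145
finger_force: 0.0
```

```bash
cat > chk.py <<'E'
from h import *
import sys
rel([595,44,90],-89.3);s=env.observe();print(s["force"],s["grip_width"])
for n in ("top","scene","wrist"):
    im=env.get_image(n);save(im,n+sys.argv[1]+".png");C=cloud(im);X,Y,Z=C[...,0],C[...,1],C[...,2]
    for nm,b in dict(case=(560,635,-22,75,55,64),lock=(565,630,20,75,64.5,76),blade=(575,620,90,260,24,40),scale=(540,660,-60,-10,47,62)).items():
        m=(X>b[0])&(X<b[1])&(Y>b[2])&(Y<b[3])&(Z>b[4])&(Z<b[5]);p=C[m]
        if len(p)>20: print(n,nm,len(p),cv2.minAreaRect(p[:,:2].astype(np.float32)),"ymin/max",p[:,1].min().round(1),p[:,1].max().round(1),"z",np.median(p[:,2]).round(1))
    for r in env.tip_of("lock_top",im)[:2]: print("lock_top",round(r["p"],2),r["point"],px2w(im,r["point"]).round(1))
E
python3 chk.py 6
```

```text
t 16.47 tcp [595.7 -19.3 176.2] heading x -89.39 tilt z [-0. -0. -1.] shift cm [-6.33 -0.    8.62]
rz -0.09138623747105612
[-0.13015647 -0.49174463  0.39000246] 0.14489899561745448
top case 638 ((596.335205078125, 21.367206573486328), (43.1051025390625, 74.1546859741211), 0.7333605289459229) ymin/max -15.7 58.6 z 59.9
top lock 175 ((595.0396728515625, 44.06663513183594), (27.111576080322266, 22.07855796813965), 1.5743560791015625) ymin/max 32.7 55.3 z 70.4
top blade 815 ((592.7852172851562, 158.9051971435547), (138.38148498535156, 41.20040512084961), 84.49055480957031) ymin/max 90.1 228.0 z 29.1
top scale 1210 ((599.989013671875, -35.17502975463867), (49.28335952758789, 119.73170471191406), 89.14134216308594) ymin/max -59.9 -10.2 z 58.3
lock_top 0.7 [279.5, 185.8] [596.   43.2  72.2]
lock_top 0.65 [464.6, 383.3] [ 264.8 -253.7   72. ]
scene case 820 ((597.8764038085938, 21.43584632873535), (75.06106567382812, 43.505165100097656), 88.5765151977539) ymin/max -16.3 58.7 z 59.5
scene lock 191 ((597.4313354492188, 39.55392074584961), (26.674110412597656, 31.069684982299805), 4.54028797149
[... 162 characters left out ...]
1 227.8 z 28.7
scene scale 1639 ((599.8974609375, -34.9538459777832), (119.76580047607422, 49.8963508605957), 0.013262582942843437) ymin/max -59.9 -10.0 z 57.6
lock_top 0.67 [216.1, 166.4] [ 273.8 -257.3   71.7]
lock_top 0.63 [234.3, 204.9] [ 378.8 -202.4   71.9]
wrist case 2381 ((595.7594604492188, 5.773265838623047), (41.185848236083984, 43.8492546081543), 0.891495406627655) ymin/max -16.3 28.0 z 58.8
wrist blade 315 ((593.3557739257812, 151.6288604736328), (14.92544174194336, 43.8227424621582), 0.5177433490753174) ymin/max 129.7 173.6 z 27.6
wrist scale 8391 ((599.9891967773438, -34.99989318847656), (119.95478820800781, 49.98342514038086), 0.006348119117319584) ymin/max -60.0 -10.0 z 57.2
```

Emit:
drive_tool --plan '[{"x": -1.5, "y": 0, "z": 0, "rx": 0, "ry": 0, "rz": 0, "grip": 0}, {"x": -2.5, "y": 0, "z": 0, "rx": 0, "ry": 0, "rz": 0, "grip": 0}, {"x": -1.86, "y": 0, "z": 0, "rx": 0, "ry": 0, "rz": 0, "grip": 0}, {"x": -0.5, "y": 0, "z": 1.5, "rx": 0, "ry": 0, "rz": 0, "grip": 0}, {"x": 0, "y": 0, "z": 2.5, "rx": 0, "ry": 0, "rz": 0, "grip": 0}, {"x": 0, "y": 0, "z": 2.4, "rx": 0, "ry": 0, "rz": 0, "grip": 0}, {"x": 0, "y": 0, "z": 1, "rx": 0, "ry": 0, "rz": 0, "grip": 0}, {"x": 0, "y": 0, "z": 0.4, "rx": 0, "ry": 0, "rz": 0, "grip": 0}, {"x": 0, "y": 0, "z": 0, "rx": 0, "ry": 0, "rz": 0, "grip": 0}, {"x": 0, "y": 0, "z": 0, "rx": 0, "ry": 0, "rz": 0, "grip": 0}]'

```text
t: 17.6
tcp_pos: [596.0, 44.3, 99.2]
ee_rot: [0.711, -0.703, 0.0, -0.0]
force: [-0.8, 0.4, 1.2]
grip_width: 0.003
finger_force: 0.0
```

Run:
```python
from h import *
rel([595.5,44.5,92]);s=env.observe();print(s["force"],s["grip_width"])
im=env.get_image("scene");a=im["frame"][240:400,330:530,::-1];cv2.imwrite("pics/c7.png",cv2.resize(a,(750,600),interpolation=cv2.INTER_CUBIC))
```

```text
t 17.6 tcp [596.   44.3  99.2] heading x -89.36 tilt z [ 0.001 -0.    -1.   ] shift cm [-0.02  0.05  0.72]
[-0.83971872  0.38004847  1.19671392] 0.0026772605799350725
```

View pics/c7.png

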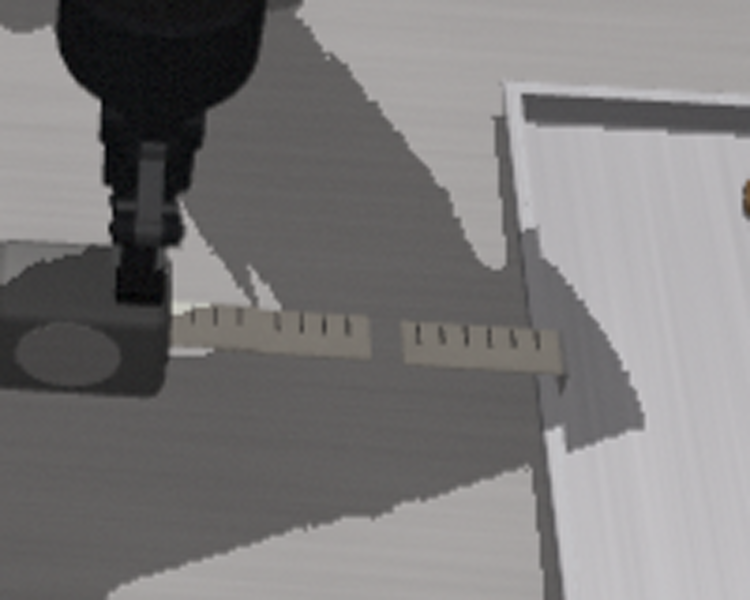

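The fingers are closed directly above the lock at (140,285), and the hook is still on the rim at (565,380). I press gradually.

Emit:
drive_tool --plan '[{"x": 0, "y": 0, "z": 0.3, "rx": 0, "ry": 0, "rz": 0, "grip": 0}, {"x": 0, "y": 0, "z": 0.3, "rx": 0, "ry": 0, "rz": 0, "grip": 0}, {"x": 0, "y": 0, "z": 0.2, "rx": 0, "ry": 0, "rz": 0, "grip": 0}, {"x": 0, "y": 0, "z": 0.2, "rx": 0, "ry": 0, "rz": 0, "grip": 0}, {"x": 0, "y": 0, "z": 0.2, "rx": 0, "ry": 0, "rz": 0, "grip": 0}, {"x": 0, "y": 0, "z": 0, "rx": 0, "ry": 0, "rz": 0, "grip": 0}]'

```text
t: 18.15
tcp_pos: [595.6, 44.3, 86.2]
ee_rot: [0.711, -0.703, 0.0, -0.0]
force: [0.4, 0.6, 1.3]
grip_width: -0.001
finger_force: 0.5
```

Emit:
drive_tool --plan '[{"x": 0, "y": 0, "z": 0.1, "rx": 0, "ry": 0, "rz": 0, "grip": 0}, {"x": 0, "y": 0, "z": 0, "rx": 0, "ry": 0, "rz": 0, "grip": 0}, {"x": 0, "y": 0, "z": 0, "rx": 0, "ry": 0, "rz": 0, "grip": 0}]'

```text
t: 18.4
tcp_pos: [595.6, 44.3, 85.6]
ee_rot: [0.711, -0.703, 0.0, -0.0]
force: [0.1, 0.2, 4.4]
grip_width: -0.001
finger_force: 1.9
```

Emit:
drive_tool --plan '[{"x": 0, "y": 0, "z": 0.1, "rx": 0, "ry": 0, "rz": 0, "grip": 0}, {"x": 0, "y": 0, "z": 0, "rx": 0, "ry": 0, "rz": 0, "grip": 0}, {"x": 0, "y": 0, "z": 0, "rx": 0, "ry": 0, "rz": 0, "grip": 0}]'

```text
t: 18.65
tcp_pos: [595.6, 44.3, 85.1]
ee_rot: [0.711, -0.703, 0.0, -0.0]
force: [-0.9, 0.2, 8.7]
grip_width: -0.001
finger_force: 4.1
```

Emit:
drive_tool --plan '[{"x": 0, "y": 0, "z": 0.03, "rx": 0, "ry": 0, "rz": 0, "grip": 0}, {"x": 0, "y": 0, "z": 0, "rx": 0, "ry": 0, "rz": 0, "grip": 0}, {"x": 0, "y": 0, "z": -0.5, "rx": 0, "ry": 0, "rz": 0, "grip": 0}, {"x": 0, "y": 0, "z": -2, "rx": 0, "ry": 0, "rz": 0, "grip": 0}, {"x": 0, "y": 0, "z": -4, "rx": 0, "ry": 0, "rz": 0, "grip": 0}, {"x": 2.5, "y": 0, "z": -3, "rx": 0, "ry": 0, "rz": 0, "grip": 0}, {"x": 3, "y": 0, "z": -2, "rx": 0, "ry": 0, "rz": 0, "grip": 0}, {"x": 3, "y": 0, "z": 0, "rx": 0, "ry": 0, "rz": 0, "grip": 0}, {"x": 0, "y": 0, "z": 0, "rx": 0, "ry": 0, "rz": 0, "grip": 0}, {"x": 0, "y": 0, "z": 0, "rx": 0, "ry": 0, "rz": 0, "grip": 0}]'

```text
t: 19.48
tcp_pos: [595.6, -42.2, 198.9]
ee_rot: [0.71, -0.704, -0.0, 0.0]
force: [-0.2, 0.5, -0.1]
grip_width: 0.001
finger_force: 0.0
```

```bash
sed -i 's/20,75,64.5,76/25,75,61.8,76/' chk.py; python3 chk.py 8
```

```text
t 19.48 tcp [595.6 -42.2 198.9] heading x -89.53 tilt z [-0.001  0.    -1.   ] shift cm [-8.61 -0.02 10.89]
rz -0.22593081186283825
[-0.18884659  0.47865523 -0.08338479] 0.0005805455501266951
top case 827 ((596.3609008789062, 21.35147476196289), (42.84120178222656, 74.36424255371094), 0.25723588466644287) ymin/max -15.8 58.6 z 60.0
top lock 173 ((594.9125366210938, 40.63653564453125), (29.227792739868164, 29.97564697265625), 84.37095642089844) ymin/max 25.9 54.0 z 64.1
top blade 809 ((592.6898193359375, 159.0894775390625), (137.959228515625, 41.01865005493164), 84.23592376708984) ymin/max 90.0 228.1 z 29.1
top scale 944 ((599.34765625, -35.12879943847656), (49.39839172363281, 118.47037506103516), 89.48389434814453) ymin/max -59.9 -10.2 z 57.9
lock_top 0.76 [423.8, 315.5] [ 371.8 -194.4   72.8]
lock_top 0.73 [464.0, 382.4] [ 265.9 -253.6   69.6]
scene case 897 ((597.783203125, 21.352827072143555), (74.95983123779297, 44.06436538696289), 89.5208969116211) ymin/max -16.0 58.8 z 59.6
scene lock 175 ((597.42626953125, 40.990806579589844), (28.669349670410156, 28.13678741455078), 2.5853960
[... 155 characters left out ...]
x 90.1 228.2 z 28.6
scene scale 1647 ((599.995849609375, -35.00410461425781), (49.9654426574707, 119.88679504394531), 89.95291900634766) ymin/max -60.0 -10.0 z 57.7
lock_top 0.6 [238.0, 206.2] [ 380.6 -195.4   71. ]
lock_top 0.57 [368.6, 312.0] [595.4  47.8  66.7]
wrist case 1420 ((595.17919921875, 1.3295230865478516), (41.0118522644043, 34.654788970947266), 0.2986013889312744) ymin/max -16.1 18.8 z 58.7
wrist blade 328 ((592.9120483398438, 151.40542602539062), (46.906044006347656, 16.11776351928711), 89.79193878173828) ymin/max 127.9 174.9 z 27.7
wrist scale 6664 ((599.994873046875, -35.00718688964844), (49.975181579589844, 119.97369384765625), 89.96829223632812) ymin/max -60.0 -10.0 z 57.2
```

View pics/scene8.png

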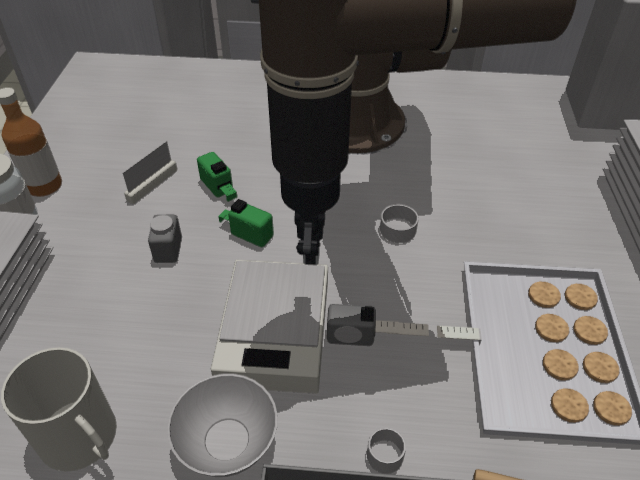

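The lock top fell from about 70 to 64 mm, so it is fully down. In the picture the case stands beside the scale at (350,325) and the hook is on the rim at (478,334).

```bash
python3 -c "
from bench import env
print(env.finish_job())"
```

```text
the job is handed in; nothing more can be done
None
```

The job is handed in, with no verdict returned: the hook is caught inside the pan's rim, the case stands square and released about 7 mm from the scale, and the lock is fully down (about 6 mm).

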